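# Pin the telescopic brush pole and hold it drawn out

## Robot

A 7-joint arm with a two-finger parallel gripper is mounted at the origin on the work surface; the furniture and walls round the work are solid. World frame = base frame: x ahead of the robot, y to its left, z up, the work surface at z = 0. Lengths are in mm, angles in rad, forces in N, time in s.
With the tool pointing down it reaches from about 400 to 875 mm from the base axis. Payload 4.4 kg.
Tool frame: the origin (TCP) lies midway between the tips of the shut fingers; the grasp point (between the pads) lies 19 mm behind it (ctrl.pinch_z is the distance from the TCP to the grasp point, in mm); z points along the fingers, y is the line along which they close (so a half turn about z gives the same grasp; the last joint's range is limited). The gripper opens to 85 mm and grips with 20 to 120 N. Pads are 22 mm wide; open, the fingers measure 114 mm over their backs; the gripper's body (76 mm by 85 mm) begins 54 mm behind the grasp point. The pads swing forward as they close: fully open they stand 13 mm farther back than shut.
Start: joints at [1.042, 0.628, 0.038, 1.517, -0.027, 0.996, -0.02], TCP at [290.224, -581.625, 231.313] pointing down, gripper open.
Joint ranges: [-3.06, 3.06], [-0.37, 2.12], [-1.25, 1.32], [0.18, 2.47], [-1.1, 4.24], [0.23, 1.98], [-2.94, 2.94]. Speed limits (rad/s): [2.57, 2.57, 3.14, 3.14, 3.14, 3.14, 3.14].

## Interface

Orientations are given as [roll, pitch, yaw] about the fixed x, y, z axes, in that order (R = Rz(yaw) Ry(pitch) Rx(roll)).
In Python, from cell import read_state, cams, order, ctrl gives the robot as it stands.
- The arm moves only by the tool move_arm, never from a script. Its argument "targets" is text: rows parted by semicolons, each of 7 numbers parted by spaces: the gripper's target within -1 to 1 (fully open at 1, half-way at 0, shut at -1), then the shift along the tool's x, y, z in cm, then the turn, a rotation vector about the tool's x, y, z in degrees. A call has 1 to 5 rows; each row shifts and turns the commanded pose from where the row before left it, along the tool's axes as they then stand; what a row does not reach is not made up. A row lasts 1/12 s, in which the tool goes at most 41.7 mm and 7.16 degrees, less where a joint would pass 70% of its speed; a pose out of reach is approached as far as the arm can. A call with a gripper value outside its range is refused whole. The fingers move at their own pace and stop on an object; the grip force is fixed at half the most. Time passes only in rows, so rows that do not move let the fingers close. It gives the time, the measured TCP pose, the force, the opening and the grip force at its end, in the units of the state.
- read_state(): the state, without advancing time (a new reading comes with each control period).
- cams.get_image(name): name is "scene" or "top" or "wrist"; returns a dict with "color" (420x560x3 uint8, red, green, blue), "fovy" (degrees; the focal length in pixels is half the picture's height over the tangent of half this angle, whatever the lens; pixels are square), "cx", "cy" (the principal point, pixels), "rvec" (rotation vector, rad) and "tvec" (3), from world to camera coordinates, as OpenCV has them. Camera axes: x right, y down, z forward; pixel columns grow to the right and rows downward; lengths in mm; the calibration is good to about 2 mm. A picture is of the moment at which its call begins. There is no depth.
- order.finish_job(): hands the job in; it is judged then, once.
The state is a dict: "clock": time; "qpos": joint angles; "qd": joint speeds; "tau": joint torques, N m; "eef_pos": TCP position; "tool_rot": TCP orientation; "force": force on the tool from outside, world axes, zero at the start; "torque": the same for the moment, N m; "width": finger opening in mm; "gripper_force": force on a finger pad.
Only numpy, scipy, OpenCV 4.12 (cv2) and the standard library are available. Lean on these libraries where they do the work, as an engineer would, in place of code of your own. Each camera call takes 0.05 s, during which the arm holds its last target. There are 200 camera calls.

## Task

Push the red-headed retaining pin all the way down through the blue bench bracket and the tail of the telescopic brush pole, so that the pole is anchored. Then press in the orange button on the pole's black grip head and, past the first stop, draw the head straight out to the second stop, which is the end of its travel. Finish while still gripping the head at full extension (do not let go of it), and leave the pin in and the paint bottle, ink jars and brush nearby where they stand.

Things in the scene. Friction and masses are not known exactly. Their poses are not given: they have to be found in the camera images.
- bracket: Blue bench bracket on a dark base plate 90 x 215 mm, fixed. Origin on the table under the mouth of the pole's outer tube; z up; +y runs along the pole from tail to grip head (pulling direction); -x side faces the robot. Pole axis level over the y axis, at z = 60 mm. At the tail a fork 56 mm wide (y -209 to -155 mm, top z = 80) holds the pole's tang between two plates.
- bracket_hole (a point): Centre of the vertical pin hole at the fork's top face (bracket frame [0, -176, 80] mm). 12.5 mm wide, through upper plate (z 70 to 80 mm), the pole's steel tang (53 to 67) and lower plate (40 to 50); free below. The holes are in line while joint pole reads 0.
- pin: Loose pin, about 70 g, upright in the wooden block at the start. Origin on its axis at the collar's underside, z up to the head. Below: steel shank 10 mm thick, 46 mm long, last 5 mm tapered. Above: collar 30 mm wide, 4 mm thick, then red round head 24 mm wide, from 4 to 38 mm. Fully home the collar lies on the fork's top (origin 80 mm above the table).
- pin_block: Fixed wooden parking block 60 x 60 x 50 mm; origin at the centre of its underside. The pin stands in a vertical 11.5 mm hole through its middle, collar resting on its top, so lift it 50 mm to clear.
- grip_head: Black grip head on the pole's inner tube, with its orange button; moves along the bracket's +y. Its axes are parallel to the bracket's; its origin lies on the pole axis, 35 mm behind point head_grip. See that point for sizes.
- head_grip (a point): Centre of the head on the pole axis, 60 mm above the free table. Head 34 mm wide (bracket x), 34 high, 60 long (+-30 along the pole); 44 mm round cap from 30 to 38 mm out, brass stub to 52. Centred on its -x (robot) side face the round orange button, 20 mm across, stands out 6.5 mm: 40.5 mm over both. Jaws closing along bracket x across the head press it in.
- button (a joint): Button travel in m: 0 out, 0.0055 fully in (1 mm proud of the head). Spring 4 N at rest, 8.4 N fully in. The latch is free from about 0.0045.
- extension (a joint): Head drawn out of the outer tube, m: 0 shut, 0.06 first stop, 0.12 second stop (end of travel). Button out: the orange latch tooth locks it at 0 and either stop (2 mm play). Button kept in: it slides freely through the first stop. A return spring pulls it back, 3 N shut to 6 N drawn out, plus 1 N friction.
- pole (a joint): How far the whole pole has slid forward in the bracket, m: 0 home (holes in line, where it starts), at most 0.03. Stiff to about 2.5 N; the pin stops it within about 3 mm.
- bottle: White paint bottle with black cap, 67 mm wide, 142 mm high, bystander; origin under its centre.
- jar_yellow: Ink jar, yellow with black lid, 55 mm wide and high, bystander; origin under its centre.
- jar_black: Ink jar, black with black lid, 55 mm wide and high, bystander; origin under its centre.
- brush: Flat paint brush with wooden handle and dark red bristles, 178 mm long in its y, 31 mm wide, 12 mm high, lying behind the pole, bystander; origin under its centre.

How it is judged (in metres and radians):
On the way, in this order (a step that is already met when the one before it is completed fails the run):
1. the pin is fully home through fork and tang, and let go (horizontal distance between pin and bracket_hole below 0.006 m and z of pin in the frame of bracket below 0.084 m and angle between the z axis of pin and the z axis of bracket, either way round below 0.2 rad and value of joint pole below 0.006 m and contact force between the fingers and pin below 0.2 N), for 0.2 s.
2. the button is pressed with the pole still shut and pinned (horizontal distance between pin and bracket_hole below 0.006 m and z of pin in the frame of bracket below 0.084 m and angle between the z axis of pin and the z axis of bracket, either way round below 0.2 rad and value of joint button above 0.0035 m and value of joint extension below 0.02 m), for 0.1 s.
3. the head is drawn out to the second stop (horizontal distance between pin and bracket_hole below 0.006 m and z of pin in the frame of bracket below 0.084 m and angle between the z axis of pin and the z axis of bracket, either way round below 0.2 rad and value of joint extension above 0.115 m), for 0.2 s.
At the end, for the whole second after the job is handed in: Fingers still hold the grip head (over 2 N), still, at the second stop (extension over 115 of 120 mm), clear of the table; pin fully home (collar within 4 mm of the fork top, within 6 mm of the hole axis, 0.2 rad of upright); pole slid forward less than 6 mm (all of step 3 and value of joint pole below 0.006 m and velocity of joint extension below 0.01 m/s and contact force between the fingers and grip_head above 2 N and height (world z) of head_grip above 0.05 m); the arm keeps its last pose, push and grip.
It fails at once if a bystander (bottle, jar or brush) is pushed more than 30 mm away (distance of any of bottle, jar_yellow, jar_black, brush from where it was at the start of the episode above 0.03 m).
It fails at once if the bottle or a jar is tipped over (angle between any of bottle, jar_yellow, jar_black's own z axis and vertical above 0.5 rad).
It also fails if it takes over 67 s, if anything falls off the work surface, if the arm or the gripper's body presses on something with over 40 N, if the wrist force passes 120 N, or if a joint passes its speed limit or range.

## Working session

There is one attempt and no reset: what is moved stays moved. The work goes in short steps, Python scripts to look and compute and a tool call to move; the robot and the scene stay as the last step left them, time stands still between calls to the robot, and variables do not carry over. Pictures are saved under pics/ and viewed, at most 11 in all, crops included, and the job is handed in when it is done.

Besides the shell and the picture viewer there is one more tool, called after ">>>" as name(argument=value, ...) on one line, values as JSON. move_arm: Moves the arm, as the interface text tells. Its arguments: {"type":"object","properties":{"targets":{"type":"string"}},"required":["targets"]}

```bash
ls; mkdir -p pics; cat > h.py <<'E'
import numpy as np, cv2
from cell import read_state, cams, order, ctrl
from scipy.spatial.transform import Rotation as R
def grab(n,save=None):
    d=cams.get_image(n)
    if save: cv2.imwrite(f'pics/{save}.png',d['color'][:,:,::-1])
    return d
def K(d):
    h=d['color'].shape[0]; f=h/2/np.tan(np.radians(d['fovy'])/2)
    return f,d['cx'],d['cy'],R.from_rotvec(np.ravel(d['rvec'])).as_matrix(),np.ravel(d['tvec'])
def ray(d,u,v):
    f,cx,cy,Rm,t=K(d); return -Rm.T@t, Rm.T@np.array([(u-cx)/f,(v-cy)/f,1])
def onz(d,u,v,z):
    c,r=ray(d,u,v); return c+r*(z-c[2])/r[2]
def tri(a,b):
    (c1,r1),(c2,r2)=a,b
    s=np.linalg.lstsq(np.c_[r1,-r2],c2-c1,rcond=None)[0]
    p,q=c1+s[0]*r1,c2+s[1]*r2
    return (p+q)/2,np.linalg.norm(p-q)
def proj(d,p):
    f,cx,cy,Rm,t=K(d); q=Rm@np.array(p)+t; return np.array([cx+f*q[0]/q[2],cy+f*q[1]/q[2]])
E
python3 - <<'E'
from h import *
s=read_state(); print(s)
print(ctrl.pinch_z)
a=[grab(n) for n in ("scene","top","wrist")]
for d in a: print(K(d)[0],-K(d)[3].T@K(d)[4],d['cx'],d['cy'])
cv2.imwrite('pics/scene.png',cv2.resize(a[0]['color'][:,:,::-1],(800,600)))
cv2.imwrite('pics/top.png',cv2.resize(a[1]['color'][:,:,::-1],(800,600)))
E
```

```text
pics
{'clock': 0.0, 'qpos': array([ 1.04220451,  0.62933362,  0.03845665,  1.51837257, -0.02698246,
        0.99632423, -0.0200135 ]), 'qd': array([-0.0009916 ,  0.0001189 ,  0.00051164,  0.00048967, -0.00095122,
        0.00122478, -0.00011628]), 'tau': array([-1.18080050e-03, -5.63411522e+01,  1.22576449e+00, -1.93452805e+01,
        1.10262146e-02,  1.03773444e-02, -7.67516781e-06]), 'eef_pos': array([ 289.92089871, -581.05103764,  230.39602697]), 'tool_rot': array([-3.13967391e+00,  4.83659761e-05,  4.62775924e-01]), 'force': array([-0.35716115,  0.13554052, -0.16936856]), 'torque': array([-0.02704949,  0.00167456, -0.01421249]), 'gripper_force': 0.0, 'width': 85.28934057287731}
18.700000000000003
534.4325059210212 [-282.09628366 1087.36166633  807.32153094] 287.9506773642585 213.7551401131012
447.23947691399576 [ 366.11560401   24.28406418 1110.26939196] 281.9853074916934 207.5023645839985
289.639318865384 [ 353.69390609 -549.90710172  371.50741351] 275.53298703969875 207.70543054210145
```

View pics/scene.png

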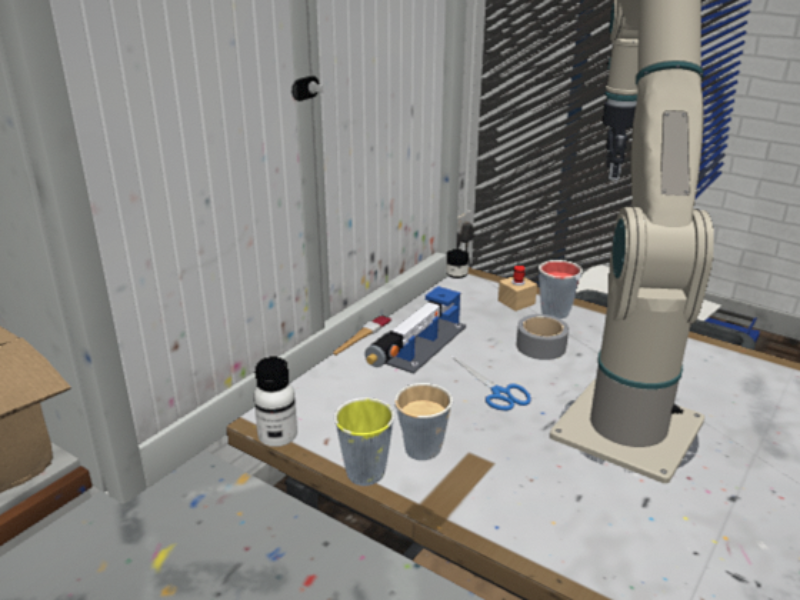

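View pics/top.png

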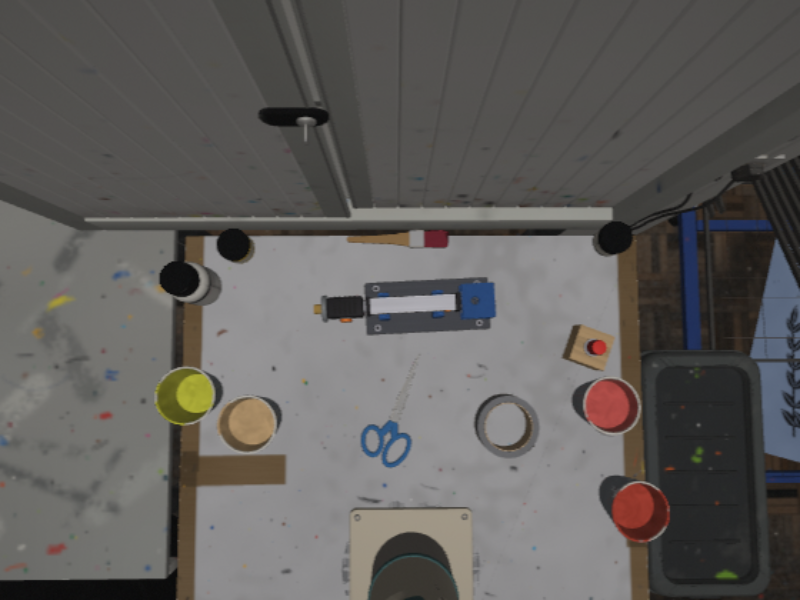

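The scene view shows the bracket with the head toward the open bench end, and the pin in its block beside a red pot. In the top view (800x600) the pin head is at about (597,348), the fork's top at (477,299), the grip head at (345,308) and the button at (346,319).

```bash
python3 - <<'E'
from h import *
t=grab('top'); s=grab('scene')
def mask(d,lo,hi,box):
    h=cv2.cvtColor(d['color'],cv2.COLOR_RGB2HSV); m=cv2.inRange(h,np.array(lo),np.array(hi))
    z=np.zeros_like(m); x0,y0,x1,y1=[int(b/1.4286) for b in box]; z[y0:y1,x0:x1]=m[y0:y1,x0:x1]; return z
def cen(m):
    ys,xs=np.nonzero(m); return xs.mean(),ys.mean(),len(xs),xs.min(),xs.max(),ys.min(),ys.max()
red=((0,150,60),(8,255,255)); 
a=cen(mask(t,*red,(560,320,620,375))); b=cen(mask(s,*red,(505,260,530,285)))
print('pin',a,b); print(onz(t,a[0],a[1],82),tri(ray(t,*a[:2]),ray(s,*b[:2])))
orange=((8,150,100),(18,255,255))
for d,bx in((t,(325,300,370,335)),(s,(375,340,410,365))): print('btn',cen(mask(d,*orange,bx)))
blue=((105,130,40),(125,255,255))
m=mask(t,*blue,(440,270,510,330)); c=max(cv2.findContours(m,0,2)[0],key=cv2.contourArea)
r=cv2.minAreaRect(c); bp=cv2.boxPoints(r); print('fork',r)
q=np.array([onz(t,u,v,80) for u,v in bp]); print(q.round(1),np.linalg.norm(np.diff(q,axis=0),axis=1),q.mean(0))
# pole white tube
h=cv2.cvtColor(t['color'],cv2.COLOR_RGB2HSV)
# crop big
x0,y0,x1,y1=215,185,440,265
cv2.imwrite('pics/crop.png',cv2.resize(t['color'][y0:y1,x0:x1,::-1],None,fx=3.5,fy=3.5,interpolation=cv2.INTER_CUBIC))
E
```

```text
pin (np.float64(418.1720430107527), np.float64(242.88172043010752), 93, np.int64(411), np.int64(424), np.int64(238), np.int64(247)) (np.float64(362.82191780821915), np.float64(190.7945205479452), 73, np.int64(359), np.int64(366), np.int64(186), np.int64(196))
[ 368.16366152 -301.4885921    82.        ] (array([ 369.49653965, -302.55250491,   76.06105683]), np.float64(3.068524275728446))
btn (np.float64(242.0), np.float64(223.5), 14, np.int64(239), np.int64(245), np.int64(223), np.int64(224))
btn (np.float64(275.92857142857144), np.float64(245.10714285714286), 28, np.int64(274), np.int64(278), np.int64(242), np.int64(248))
fork ((333.5447692871094, 210.21595764160156), (24.577045440673828, 23.890884399414062), 86.42366790771484)
[[ 471.5  -78.9   80. ]
 [ 474.7 -134.3   80. ]
 [ 417.8 -136.9   80. ]
 [ 414.6  -81.7   80. ]] [55.52101959 57.02542009 55.27068217] [ 444.66712069 -107.92079076   80.        ]
```

View pics/crop.png

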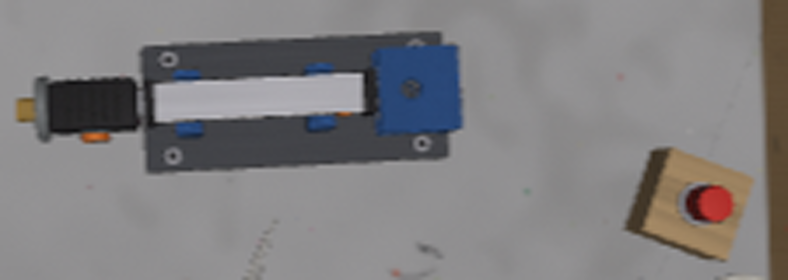

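The crop shows the hole at crop (411,89), the black head spanning x 48–137 around row 105, and the tube slanting about 3.3°. The fork side also gives a 3.3° yaw. I'll move over the pin and refine there with the wrist camera.

>>> move_arm(targets="1 1.94 -2.15 0 0 0 0;1 1.94 -2.15 0 0 0 0;1 1.94 -2.15 0 0 0 0;1 1.94 -2.15 0 0 0 0;1 1.94 -2.15 0 0 0 0")

```text
clock: 0.67
eef_pos: [329.2, -440.7, 231.3]
tool_rot: [-3.141, -0.0, 0.462]
force: [1.1, -0.3, -0.4]
width: 85.3
gripper_force: 0.0
```

>>> move_arm(targets="1 1.94 -2.15 0 0 0 0;1 1.94 -2.15 0 0 0 0;1 1.94 -2.15 0 0 0 0;1 1.94 -2.15 0 0 0 0;1 1.94 -2.15 0 0 0 0")

```text
clock: 1.08
eef_pos: [368.0, -301.3, 231.4]
tool_rot: [3.141, -0.0, 0.463]
force: [0.6, -0.7, -0.2]
width: 85.2
gripper_force: 0.0
```

>>> move_arm(targets="1 0 0 1 0 0 6.63;1 0 0 1 0 0 6.63;1 0 0 1 0 0 6.63;1 0 0 1 0 0 6.63;1 0 0 0 0 0 0")

```text
clock: 1.5
eef_pos: [367.0, -301.7, 189.9]
tool_rot: [-3.14, 0.003, -0.003]
force: [0.4, 0.3, -0.0]
width: 85.3
gripper_force: 0.0
```

```bash
python3 - <<'E'
from h import *
st=read_state(); print(st['clock'],st['eef_pos'],st['tool_rot'],st['qpos'].round(2),st['force'])
w=grab('wrist','w1'); t=grab('top')
print('hole',onz(t,332.4,210.4,80),'head',onz(t,241.4,215,77),'pot',onz(t,427,283,90))
print(proj(w,[368,-302,88]),proj(w,[368,-302,50]), proj(w,st['eef_pos']))
h=cv2.cvtColor(w['color'],cv2.COLOR_RGB2HSV); m=cv2.inRange(h,np.array((0,150,60)),np.array((8,255,255)))
n,l,S,c=cv2.connectedComponentsWithStats(m)
for i in range(1,n):
    if S[i,4]>40: print(S[i],c[i],onz(w,*c[i],80))
E
```

```text
1.5 [ 367.00668477 -301.7391573   189.94459597] [-3.14004888e+00  2.75789000e-03 -2.59284224e-03] [ 0.53  0.45  0.14  2.04 -0.1   0.67 -0.84] [ 0.3675966   0.34304007 -0.0026365 ]
hole [ 444.18769356 -105.25218683   80.        ] head [434.74197719 105.28356892  77.        ] pot [ 277.40625483 -316.23645115   90.        ]
[275.60486908 207.06835093] [275.62494114 196.46576104] [275.02092497 261.85613994]
[263 184  27  31 618] [275.81067961 199.61812298] [ 372.61983374 -302.18777281   80.        ]
[ 244  263   89   77 5297] [287.88465169 301.45742873] [ 267.73306295 -314.06121676   80.        ]
```

View pics/w1.png

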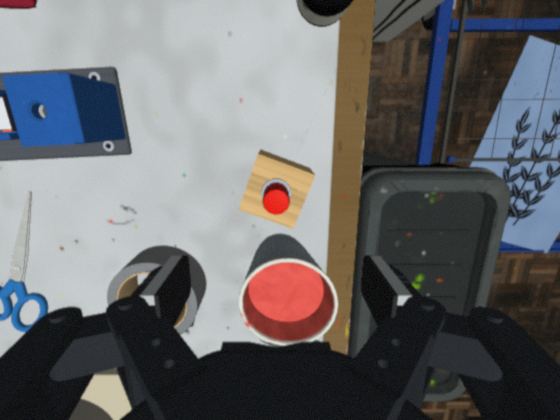

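The wrist view shows the pin head at (276,200) in the block, the hole at (42,110), and the red pot toward the robot, clear of the fingers' closing line.

```bash
python3 - <<'E'
from h import *
from scipy.optimize import least_squares
w=grab('wrist'); h=cv2.cvtColor(w['color'],cv2.COLOR_RGB2HSV)
print('hole z80',onz(w,42,110,80))
# head edges
m=cv2.inRange(h,np.array((0,150,60)),np.array((8,255,255))); m[235:]=0
ys,xs=np.nonzero(m); print(xs.min(),xs.max(),ys.min(),ys.max())
for dx in (-4,-2,0,2,4): print(dx,proj(w,[368+dx-12,-302,86]),proj(w,[368+dx+12,-302,56]))
a=onz(w,xs.min(),200,80);b=onz(w,xs.max()+1,200,80);print('y',a,b,(a+b)/2)
# wood block top
m=cv2.inRange(h,np.array((8,60,80)),np.array((25,200,255))); z=np.zeros_like(m); z[140:240,225:325]=m[140:240,225:325]
c=max(cv2.findContours(z,0,2)[0],key=cv2.contourArea); r=cv2.minAreaRect(c); bp=cv2.boxPoints(r)
q=np.array([onz(w,u,v,50) for u,v in bp]); print(q.round(1),np.linalg.norm(np.diff(q,axis=0),axis=1),q.mean(0))
# dark hole in fork
g=w['color'][95:125,28:58].astype(int); d=g[:,:,2]<70
ys,xs=np.nonzero(d); print(len(xs),xs.mean()+28,ys.mean()+95)
print(g[5:25,5:25,2])
E
```

```text
hole z80 [ 448.95207891 -109.60746465   80.        ]
4 342 129 215
-4 [274.58485607 224.20789666] [274.74634724 190.75633142]
-2 [274.59225438 222.10513625] [274.75348465 188.75230398]
0 [274.59968447 219.9933476 ] [274.76065029 186.74034778]
2 [274.60714652 217.87247242] [274.76784433 184.72041568]
4 [274.61464075 215.74245194] [274.77506696 182.69246015]
y [371.95289401 -58.51934534  80.        ] [ 373.20112215 -363.49588166   80.        ] [ 372.57700808 -211.0076135    80.        ]
[[ 355.4 -263.3   50. ]
 [ 414.4 -286.4   50. ]
 [ 394.2 -341.5   50. ]
 [ 332.7 -321.2   50. ]] [63.34765875 58.71958678 64.74975833] [ 374.14588357 -303.12080352   50.        ]
0 nan nan
[[155 152 151 151 150 155 160 163 163 165 164 164 167 166 165 165 168 164
  168 166]
 [146 142 139 138 141 142 146 157 160 166 165 165 166 162 163 167 167 167
  166 166]
 [141 139 133 131 126 129 131 137 147 157 161 165 165 166 165 167 166 165
  165 166]
 [137 130 118 109 102 104 107 118 125 143 155 164 166 165 167 167 165 166
  166 169]
 [129 113  94  84  81  79  82  96 113 136 145 155 164 165 166 166 166 166
  169 1
[... 664 characters left out ...]
 164 167
  166 165]
 [110  87  75  71  73  74  99 149 179 177 161 118  96  99 127 158 167 167
  168 168]
 [126  95  78  77  77  75  80 119 163 181 173 140 109 108 137 160 167 168
  169 169]
 [137 114  89  77  75  75  77  94 133 170 178 162 136 121 146 164 168 165
  170 166]
 [144 134 113  94  80  78  75  79 102 142 169 171 155 141 152 163 169 168
  168 166]
 [146 145 136 126 108  89  86  82  83 107 142 156 153 151 160 165 167 167
  168 166]
 [153 151 148 140 131 121 119 107 104 107 123 142 152 160 166 166 167 167
  167 168]
 [158 155 149 148 147 141 139 134 132 133 136 150 159 165 166 167 168 167
  168 167]]<stdin>:16: RuntimeWarning: Mean of empty slice.
  ret = ret.dtype.type(ret / rcount)
```

>>> move_arm(targets="1 0.4 0.06 3 0 0 0;1 0 0 3 0 0 0;1 0 0 3 0 0 0;1 0 0 2.4 0 0 0;1 0 0 2 0 0 0")

```text
clock: 2.07
eef_pos: [372.1, -303.3, 56.3]
tool_rot: [-3.141, -0.001, 0.002]
force: [-0.3, -0.3, 0.5]
width: 85.8
gripper_force: 0.0
```

>>> move_arm(targets="-1 0 0 0 0 0 0;-1 0 0 0 0 0 0;-1 0 0 0 0 0 0;-1 0 0 0 0 0 0;-1 0 0 0 0 0 0")

```text
clock: 2.48
eef_pos: [372.7, -303.8, 58.7]
tool_rot: [3.14, -0.002, 0.0]
force: [0.6, 3.3, 5.4]
width: 25.4
gripper_force: 3.8
```

>>> move_arm(targets="-1 0 0 0 0 0 0;-1 0 0 0 0 0 0;-1 0 0 0 0 0 0;-1 0 0 0 0 0 0;-1 0 0 0 0 0 0")

```text
clock: 2.9
eef_pos: [372.6, -302.9, 58.9]
tool_rot: [3.141, -0.002, 0.001]
force: [-0.0, 2.8, 8.2]
width: 22.2
gripper_force: 58.3
```

```bash
python3 - <<'E'
from h import *
st=read_state(); print(st)
w=grab('wrist','w2')
E
```

```text
{'clock': 2.9, 'qpos': array([ 0.5739581 ,  0.68606064,  0.07489928,  2.12423584, -0.14761492,
        0.33437029, -0.79859201]), 'qd': array([ 0.00050892,  0.00066777, -0.00141983,  0.00031366,  0.00010416,
        0.00083503,  0.00103645]), 'tau': array([ 7.51783904e-01, -4.37917829e+01,  2.37371877e+00, -7.67572761e+00,
        1.81022719e-01, -6.53129350e-01,  1.78493955e-02]), 'eef_pos': array([ 372.61417996, -302.90965283,   58.89671411]), 'tool_rot': array([ 3.14129957e+00, -1.86217440e-03,  7.81733774e-04]), 'force': array([-0.02053168,  2.79921882,  8.21653155]), 'torque': array([ 0.53491536,  0.07664834, -0.00150114]), 'gripper_force': 58.32258939743042, 'width': 22.183214634501308}
```

View pics/w2.png

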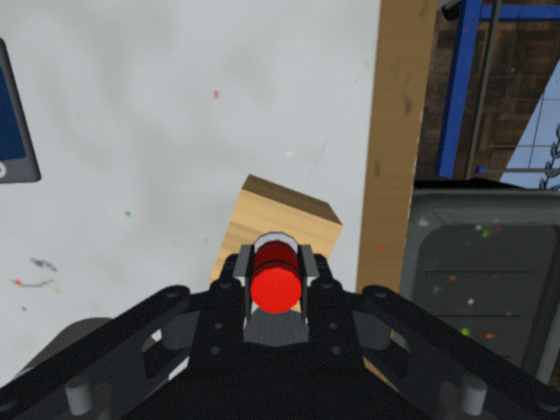

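The wrist view shows the pads closed on the red head (275,286), with the collar visible above it. I'll lift and carry it toward the hole.

>>> move_arm(targets="-1 0 0 -1.5 0 0 0;-1 0 0 -2 0 0 0;-1 0 0 -2.2 0 0 0;-1 0 0 -2.2 0 0 0;-1 0 0 -2.2 0 0 0")

```text
clock: 3.37
eef_pos: [371.9, -303.2, 160.2]
tool_rot: [3.141, -0.001, 0.0]
force: [0.5, -0.6, -0.4]
width: 22.7
gripper_force: 58.8
```

>>> move_arm(targets="-1 0.75 -1.95 0 0 0 0;-1 0.75 -1.95 0 0 0 0;-1 0.75 -1.95 0 0 0 0;-1 0.75 -1.95 0 0 0 0;-1 0.75 -1.95 0 0 0 0")

```text
clock: 3.78
eef_pos: [409.8, -204.9, 159.3]
tool_rot: [3.141, -0.002, 0.0]
force: [0.4, 0.4, -0.2]
width: 22.2
gripper_force: 58.8
```

>>> move_arm(targets="-1 0.75 -1.95 0 0 0 0;-1 0.75 -1.95 0 0 0 0;-1 0.75 -1.95 0 0 0 0;-1 0.75 -1.95 0 0 0 0;-1 0 0 0 0 0 0")

```text
clock: 4.2
eef_pos: [441.2, -123.3, 159.1]
tool_rot: [-3.14, -0.002, 0.007]
force: [0.7, 0.0, -0.5]
width: 22.5
gripper_force: 58.9
```

```bash
python3 - <<'E'
from h import *
st=read_state(); print(st['clock'],st['eef_pos'],st['tool_rot'],st['force'],st['width'],st['gripper_force'])
w=grab('wrist')
cv2.imwrite('pics/w3.png',cv2.resize(w['color'][130:330,140:410,::-1],None,fx=2.9,fy=2.9,interpolation=cv2.INTER_CUBIC))
e=st['eef_pos']
for z in (-9-46,-9,-5,29): print(z,proj(w,e+[0,0,z]))
for p in ([448,-108,80],[446,-107,80]): print(proj(w,p))
E
```

```text
4.2 [ 441.23049791 -123.34972357  159.06167346] [-3.13953773e+00 -2.32379416e-03  6.57665973e-03] [ 0.65901597  0.04099026 -0.50909834] 22.48607721054918 58.86911988258362
-55 [275.29463135 226.96595189]
-9 [275.12439142 254.59389296]
-5 [275.10514214 257.71782631]
29 [274.89459415 291.88729156]
[256.03412448 208.43470896]
[254.80227754 210.84552695]
```

View pics/w3.png

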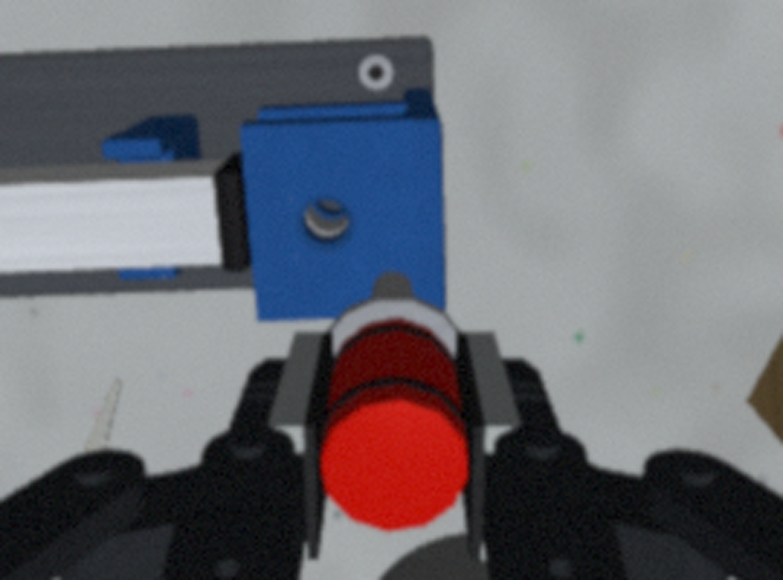

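The crop shows the hole at crop (326,218) = image (252.4,205.2). The shank tip's front edge sits just past the collar at crop (391,272) = image (274.8,223.8).

```bash
python3 - <<'E'
from h import *
e=read_state()['eef_pos']; w=grab('wrist')
print('hole',onz(w,252.4,205.2,80)-e)
for v in (223,223.8,225): print('tip front',onz(w,274.8,v,104)-e)
print('headtop',onz(w,276.2,289.3,e[2]+29)-e)
# fine: hole pixels
g=cv2.cvtColor(w['color'],cv2.COLOR_RGB2HSV)
sub=g[190:225,235:272]; m=((sub[:,:,1]<150)).astype(np.uint8)
n,l,S,c=cv2.connectedComponentsWithStats(m)
for i in range(1,n):
    if 20<S[i,4]<600: print(S[i]+[235,190,0,0,0],c[i]+[235,190])
E
```

```text
hole [  9.40624593  18.0319424  -79.04954936]
tip front [  2.96318202   0.26816433 -55.04954936]
tip front [  2.35772468   0.26516885 -55.04954936]
tip front [  1.44770296   0.26066655 -55.04954936]
headtop [ 1.31660781 -0.55077244 29.        ]
[248 198   7   4  21] [251.04761905 199.42857143]
[242 200  16  12 119] [248.75630252 206.14285714]
```

>>> move_arm(targets="-1 0.45 -0.9 0 0 0 0;-1 0.44 -0.9 0 0 0 0;-1 0 0 1 0 0 0;-1 0 0 0.6 0 0 0;-1 0 0 0 0 0 0")

```text
clock: 4.72
eef_pos: [447.5, -109.5, 141.4]
tool_rot: [-3.141, 0.002, -0.0]
force: [0.3, 0.7, -0.9]
width: 22.4
gripper_force: 58.9
```

```bash
python3 - <<'E'
from h import *
st=read_state(); print(st['clock'],st['eef_pos'],st['tool_rot'],st['force'],st['width'],st['gripper_force'])
w=grab('wrist'); e=st['eef_pos']
cv2.imwrite('pics/w4.png',cv2.resize(w['color'][170:310,180:370,::-1],None,fx=4.2,fy=4.2,interpolation=cv2.INTER_CUBIC))
for p in (e+[0,0,-55],[e[0],e[1],80]): print(proj(w,p))
E
```

```text
4.7167 [ 447.52519098 -109.45264751  141.38354833] [-3.14119492e+00  2.17097209e-03 -2.85103590e-04] [ 0.30882122  0.73339027 -0.89704652] 22.39860018877723 58.89520347118378
[275.16779286 226.62439095]
[275.17519957 223.6632503 ]
```

View pics/w4.png

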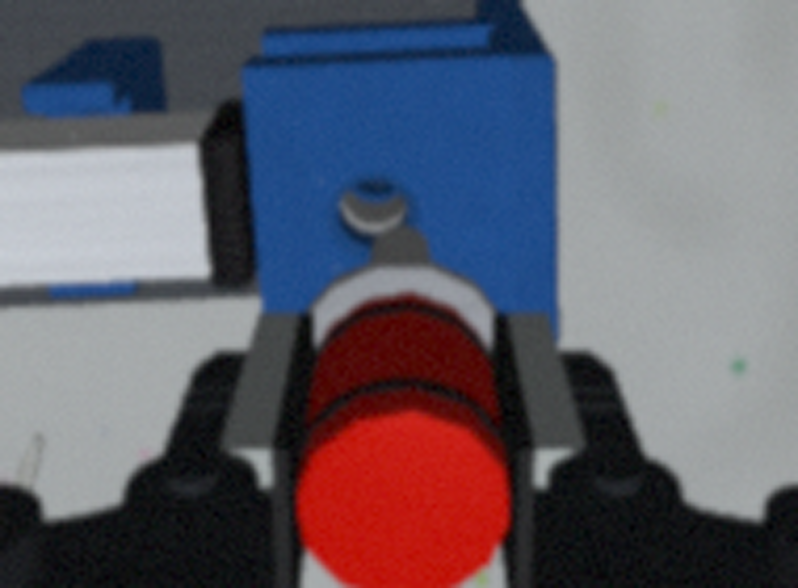

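The hole is at crop (375,210) = image (269.3,220) and the tip's front edge at crop (400,228) = image (275.2,224.3). The pin is about 4 mm short in both y and x, and the arm has now settled, so I'll compute the correction.

```bash
python3 - <<'E'
from h import *
e=read_state()['eef_pos']; w=grab('wrist')
print(e,'hole',onz(w,269.3,220,80)-e,'tipfront',onz(w,275.2,224.3,e[2]-55)-e)
print('headtop',onz(w,180+404/4.2,170+500/4.2,e[2]+29)-e)
# width of tip seen, collar edge
print('collar front',onz(w,276,170+264/4.2,e[2]-5)-e)
E
```

```text
[ 447.67261741 -109.74019045  141.81948166] hole [  2.73912657   4.32270179 -61.81948166] tipfront [ 1.79549432e+00 -3.56881610e-02 -5.50000000e+01]
headtop [ 1.52690404 -0.51645708 29.        ]
collar front [14.64727258 -0.49578726 -5.        ]
```

>>> move_arm(targets="-1 0.3 -0.45 0 0 0 0;-1 0 0 0 0 0 0;-1 0 0 0 0 0 0;-1 0 0 0.5 0 0 0;-1 0 0 0 0 0 0")

```text
clock: 5.23
eef_pos: [450.9, -105.2, 136.8]
tool_rot: [-3.141, 0.001, -0.0]
force: [-0.7, -0.9, -0.8]
width: 22.4
gripper_force: 58.9
```

>>> move_arm(targets="-1 0 0 0.3 0 0 0;-1 0 0 0.3 0 0 0;-1 0 0 0 0 0 0;-1 0 0 0 0 0 0")

```text
clock: 5.57
eef_pos: [451.0, -105.3, 131.0]
tool_rot: [-3.141, 0.001, -0.0]
force: [-0.2, -0.0, -0.2]
width: 22.5
gripper_force: 58.9
```

>>> move_arm(targets="-1 0 0 0.3 0 0 0;-1 0 0 0.3 0 0 0;-1 0 0 0 0 0 0;-1 0 0 0 0 0 0")

```text
clock: 5.9
eef_pos: [450.9, -105.1, 125.0]
tool_rot: [-3.141, 0.001, -0.0]
force: [-0.9, 0.1, -0.7]
width: 22.6
gripper_force: 58.9
```

>>> move_arm(targets="-1 0 0 0.3 0 0 0;-1 0 0 0.3 0 0 0;-1 0 0 0 0 0 0;-1 0 0 0 0 0 0")

```text
clock: 6.23
eef_pos: [450.9, -105.1, 119.0]
tool_rot: [-3.141, 0.001, -0.0]
force: [-1.2, 1.3, -0.8]
width: 22.3
gripper_force: 58.8
```

>>> move_arm(targets="-1 0 0 0.4 0 0 0;-1 0 0 0.4 0 0 0;-1 0 0 0.4 0 0 0;-1 0 0 0 0 0 0;-1 0 0 0 0 0 0")

```text
clock: 6.65
eef_pos: [450.9, -105.2, 106.8]
tool_rot: [-3.141, 0.001, -0.0]
force: [-2.2, 0.3, -2.1]
width: 22.5
gripper_force: 58.8
```

>>> move_arm(targets="-1 0 0 0.4 0 0 0;-1 0 0 0.4 0 0 0;-1 0 0 0.4 0 0 0;-1 0 0 0 0 0 0;-1 0 0 0 0 0 0")

```text
clock: 7.07
eef_pos: [450.8, -105.1, 94.8]
tool_rot: [-3.141, 0.001, 0.0]
force: [-2.3, 1.4, -3.2]
width: 22.5
gripper_force: 58.8
```

>>> move_arm(targets="-1 0 0 0.3 0 0 0;-1 0 0 0.3 0 0 0;-1 0 0 0.1 0 0 0;-1 0 0 0 0 0 0;-1 0 0 0 0 0 0")

```text
clock: 7.48
eef_pos: [450.8, -105.0, 88.9]
tool_rot: [-3.141, 0.0, -0.0]
force: [-5.4, 2.9, 11.0]
width: 22.4
gripper_force: 60.4
```

The pin is home: the TCP is at 88.9 and there are 11 N of contact force, which matches the collar being on the fork. I'll release and lift.

>>> move_arm(targets="-1 0 0 -0.1 0 0 0;1 0 0 0 0 0 0;1 0 0 0 0 0 0;1 0 0 0 0 0 0;1 0 0 0 0 0 0")

```text
clock: 7.9
eef_pos: [452.5, -105.7, 89.4]
tool_rot: [3.141, -0.002, -0.0]
force: [-0.8, -0.4, 0.1]
width: 69.7
gripper_force: 0.0
```

>>> move_arm(targets="1 0 0 0 0 0 0;1 0 0 0 0 0 0;1 0 0 0 0 0 0;1 0 0 -1 0 0 0;1 0 0 -3 0 0 0")

```text
clock: 8.32
eef_pos: [448.9, -104.7, 127.1]
tool_rot: [-3.14, 0.007, -0.0]
force: [1.2, -0.3, -0.6]
width: 85.5
gripper_force: 0.0
```

>>> move_arm(targets="1 0 0 -3 0 0 0;1 0 0 -3 0 0 0;1 0 0 -2 0 0 0;1 0 0 0 0 0 0;1 0 0 0 0 0 0")

```text
clock: 8.73
eef_pos: [452.0, -105.3, 210.3]
tool_rot: [3.141, -0.003, 0.0]
force: [0.1, -0.1, 0.3]
width: 85.3
gripper_force: 0.0
```

```bash
python3 - <<'E'
from h import *
st=read_state(); print(st['clock'],st['eef_pos'],st['tool_rot'],st['force'],st['width'],st['gripper_force'])
w=grab('wrist'); e=st['eef_pos']
cv2.imwrite('pics/w5.png',w['color'][:,:,::-1])
for z in (84,118): print(proj(w,[450.6,-105.3,z]))
E
```

```text
8.7333 [ 451.97725153 -105.28815384  210.28719649] [ 3.14126321e+00 -2.94492033e-03  1.39612884e-04] [ 0.11761276 -0.13989713  0.26083616] 85.33279468561338 0.0
[275.13842625 203.07566196]
[275.12925069 213.55205498]
```

View pics/w5.png

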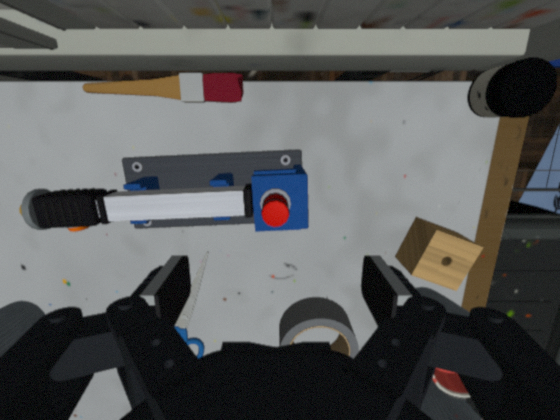

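The pin stands upright with its collar on the fork (275,212), the block is empty, and the head is at (72,210). Next I go over the head and turn the gripper by +93.3°.

>>> move_arm(targets="1 -0.18 -3 0 0 0 0;1 -0.18 -3 0 0 0 0;1 -0.18 -3 0 0 0 0;1 -0.18 -3 0 0 0 0;1 -0.18 -3 0 0 0 0")

```text
clock: 9.2
eef_pos: [440.9, 45.9, 207.9]
tool_rot: [3.141, 0.003, -0.001]
force: [0.8, 0.2, -1.0]
width: 85.5
gripper_force: 0.0
```

>>> move_arm(targets="1 -0.18 -3 0 0 0 0;1 -0.18 -3 0 0 0 0;1 0 0 0 0 0 -6.22;1 0 0 0 0 0 -6.22;1 0 0 0 0 0 -6.22")

```text
clock: 9.62
eef_pos: [437.4, 105.5, 207.7]
tool_rot: [-3.141, 0.003, 0.333]
force: [-0.3, 0.1, -1.3]
width: 85.8
gripper_force: 0.0
```

>>> move_arm(targets="1 0 0 0 0 0 -6.22;1 0 0 0 0 0 -6.22;1 0 0 0 0 0 -6.22;1 0 0 0 0 0 -6.22;1 0 0 0 0 0 -6.22")

```text
clock: 10.03
eef_pos: [437.6, 104.5, 207.8]
tool_rot: [-3.139, 0.003, 0.874]
force: [0.5, -0.3, -0.7]
width: 85.4
gripper_force: 0.0
```

>>> move_arm(targets="1 0 0 0 0 0 -6.22;1 0 0 0 0 0 -6.22;1 0 0 0 0 0 -6.22;1 0 0 0 0 0 -6.22;1 0 0 0 0 0 -6.22")

```text
clock: 10.45
eef_pos: [437.6, 104.5, 207.8]
tool_rot: [-3.138, 0.001, 1.417]
force: [-0.6, 0.3, -0.2]
width: 85.6
gripper_force: 0.0
```

>>> move_arm(targets="1 0 0 0 0 0 -6.22;1 0 0 0 0 0 -6.22;1 0 0 2 0 0 0;1 0 0 2 0 0 0;1 0 0 0 0 0 0")

```text
clock: 10.87
eef_pos: [435.5, 103.7, 165.6]
tool_rot: [-3.133, 0.001, 1.628]
force: [-1.7, 0.2, 0.1]
width: 85.1
gripper_force: 0.0
```

```bash
python3 - <<'E'
from h import *
st=read_state(); print(st['clock'],st['eef_pos'],st['tool_rot'],st['qpos'].round(2),st['force'],st['width'],st['gripper_force'])
w=grab('wrist'); e=st['eef_pos']
cv2.imwrite('pics/w6.png',w['color'][:,:,::-1])
for p in ([438.5,105.3,77],[450.6,-105.3,118],e): print(proj(w,p))
E
```

```text
10.8667 [435.52670662 103.73919705 165.60910401] [-3.13306057e+00  1.14970489e-03  1.62822818e+00] [-0.12  0.46 -0.25  2.12  0.2   0.59 -0.45] [-1.68763702  0.21592914  0.07616117] 85.0874777945931 0.0
[279.55253744 210.4545998 ]
[278.63857239 449.19103238]
[274.58504168 260.71801568]
```

View pics/w6.png

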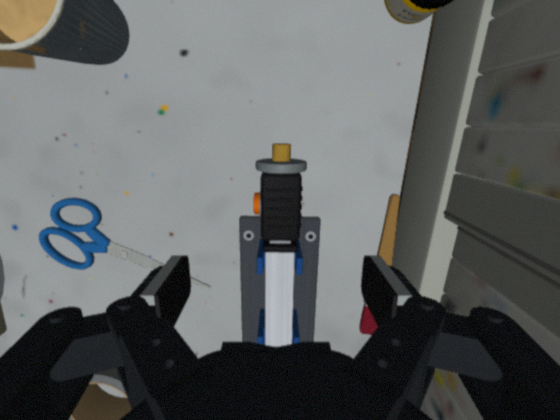

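The wrist view is aligned with the pole: the head is centred at about (281,207), the button at (257,203), and the pole runs vertical in the picture.

```bash
python3 - <<'E'
from h import *
st=read_state(); e=st['eef_pos']; w=grab('wrist')
v=w['color'].max(axis=2).astype(int)
for r in (190,200,210,220,230): 
    x=np.nonzero(v[r,262:310]<55)[0]+262; print(r,x.min(),x.max(),end=' ')
c=np.nonzero(v[165:255,281]<60)[0]+165; print('rows',c.min(),c.max(),c)
p=onz(w,281,207,77); y=e_y=st['tool_rot'][2]
d=p-e; print(e,st['tool_rot'],p,'tool dx,dy',d[0]*np.cos(y)+d[1]*np.sin(y),d[0]*np.sin(y)-d[1]*np.cos(y))
h=cv2.cvtColor(w['color'],cv2.COLOR_RGB2HSV)[180:230,245:268]; m=cv2.inRange(h,np.array((5,150,80)),np.array((20,255,255))); ys,xs=np.nonzero(m); print('btn',xs.mean()+245,ys.mean()+180,onz(w,xs.mean()+245,ys.mean()+180,65))
for u,vv in ((281,170),(281,242)): print(onz(w,u,vv,77))
E
```

```text
190 262 299 200 262 298 210 262 298 220 262 299 230 262 298 rows 174 250 [174 175 176 177 178 179 180 181 182 183 184 185 186 187 188 189 190 191
 192 193 194 195 196 197 198 199 200 201 202 203 204 205 206 207 208 209
 210 211 212 213 214 215 216 217 218 219 220 221 222 223 224 225 226 227
 228 229 230 231 232 233 234 235 236 237 238 239 244 245 246 247 248 249
 250]
[436.37426792 104.12829392 167.0373222 ] [-3.13492485e+00  8.46412549e-04  1.62839087e+00] [440.5421382  108.31635913  77.        ] tool dx,dy 3.9412070511184387 4.4020358858817135
btn 255.16326530612244 202.72448979591837 [418.21817921 107.37572846  65.        ]
[438.57955641 139.07046213  77.        ]
[442.53775439  77.04459973  77.        ]
```

>>> move_arm(targets="1 0.2 0.2 2 0 0 0;1 0 0 2.5 0 0 0;1 0 0 2.5 0 0 0;1 0 0 0 0 0 0;1 0 0 0 0 0 0")

```text
clock: 11.38
eef_pos: [440.1, 106.9, 99.2]
tool_rot: [-3.14, 0.0, 1.629]
force: [-0.1, -0.2, -0.3]
width: 85.1
gripper_force: 0.0
```

>>> move_arm(targets="1 0 0 2 0 0 0;1 0 0 2 0 0 0;1 0 0 1.7 0 0 0;1 0 0 0 0 0 0;1 0 0 0 0 0 0")

```text
clock: 11.8
eef_pos: [441.2, 107.1, 43.4]
tool_rot: [3.141, -0.0, 1.628]
force: [0.1, 0.3, 1.1]
width: 85.4
gripper_force: 0.0
```

>>> move_arm(targets="1 0 0 0 0 0 0;1 0 0 0 0 0 0;-1 0 0 0 0 0 0;-1 0 0 0 0 0 0;-1 0 0 0 0 0 0")

```text
clock: 12.22
eef_pos: [440.9, 106.9, 42.9]
tool_rot: [3.141, -0.0, 1.628]
force: [-1.1, -0.1, 0.4]
width: 51.9
gripper_force: 0.1
```

>>> move_arm(targets="-1 0 0 0 0 0 0;-1 0 0 0 0 0 0;-1 0 0 0 0 0 0;-1 0 0 0 0 0 0;-1 0 0 0 0 0 0")

```text
clock: 12.63
eef_pos: [438.6, 106.5, 42.7]
tool_rot: [-3.138, 0.001, 1.626]
force: [-4.6, 1.1, 9.3]
width: 33.5
gripper_force: 59.7
```

>>> move_arm(targets="-1 0 0 0 0 0 0;-1 0 0 0 0 0 0;-1 0 0 0 0 0 0;-1 0 0 0 0 0 0")

```text
clock: 12.97
eef_pos: [438.6, 106.5, 42.7]
tool_rot: [-3.138, 0.001, 1.626]
force: [-4.3, 0.6, 9.4]
width: 33.3
gripper_force: 59.7
```

>>> move_arm(targets="-1 0 -0.1 -0.1 0 0 0;-1 0.5 0 0 0 0 0;-1 1 0 0 0 0 0;-1 1 0 0 0 0 0;-1 0 0 0 0 0 0")

```text
clock: 13.38
eef_pos: [437.4, 131.6, 42.9]
tool_rot: [-3.14, 0.002, 1.627]
force: [-1.2, -1.0, -4.5]
width: 33.6
gripper_force: 64.8
```

>>> move_arm(targets="-1 1 0 0 0 0 0;-1 1 0 0 0 0 0;-1 1 0 0 0 0 0;-1 0 0 0 0 0 0;-1 0 0 0 0 0 0")

```text
clock: 13.8
eef_pos: [436.0, 161.5, 42.9]
tool_rot: [-3.141, 0.001, 1.627]
force: [1.2, -1.8, -7.2]
width: 33.0
gripper_force: 64.4
```

>>> move_arm(targets="-1 1 0 0 0 0 0;-1 1 0 0 0 0 0;-1 1 0 0 0 0 0;-1 0 0 0 0 0 0;-1 0 0 0 0 0 0")

```text
clock: 14.22
eef_pos: [434.6, 191.2, 42.9]
tool_rot: [-3.141, 0.001, 1.627]
force: [2.5, -1.9, -9.1]
width: 33.1
gripper_force: 64.3
```

```bash
python3 - <<'E'
from h import *
st=read_state(); print(st['clock'],st['eef_pos'],st['tool_rot'],st['force'],st['width'],st['gripper_force'])
t=grab('top'); w=grab('wrist')
a=cv2.resize(t['color'][180:270,170:370,::-1],(800,360),interpolation=cv2.INTER_CUBIC)
b=cv2.resize(w['color'][190:380,120:440,::-1],(404,240))
c=np.zeros((600,800,3),np.uint8); c[:360]=a; c[360:,:404]=b; cv2.imwrite('pics/c7.png',c)
E
```

```text
14.2167 [434.60827944 191.22255696  42.94065383] [-3.14099588e+00  6.16724011e-04  1.62688087e+00] [ 2.47179875 -1.94116623 -9.09749822] 33.071161780894656 64.2724746465683
```

View pics/c7.png

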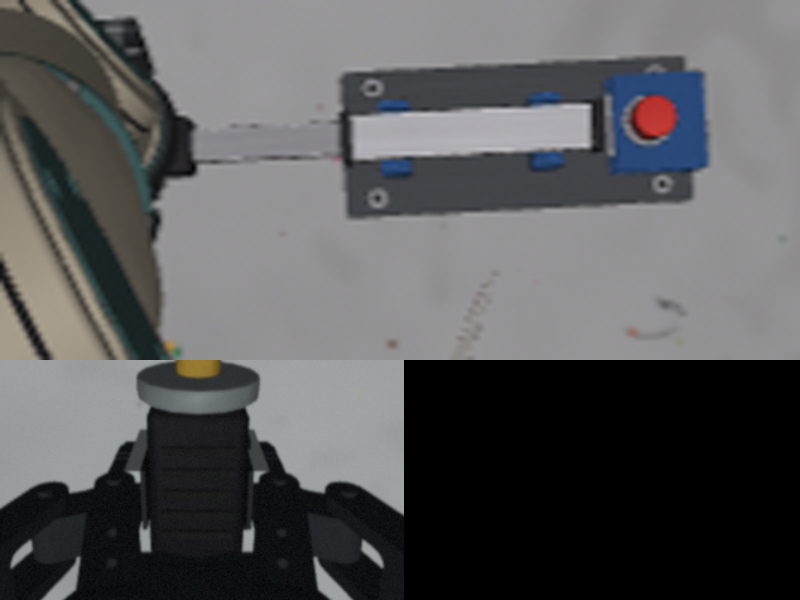

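The top view shows the inner tube out past the first stop with the pin still seated, and the wrist view shows the head clamped squarely. I'll continue to the second stop.

>>> move_arm(targets="-1 1 0 0.07 0 0 0;-1 1 0 0 0 0 0;-1 1 0 0 0 0 0;-1 0.3 0 0 0 0 0;-1 0 0 0 0 0 0")

```text
clock: 14.73
eef_pos: [433.1, 223.5, 42.9]
tool_rot: [3.142, 0.002, 1.627]
force: [3.0, -5.3, -3.4]
width: 33.6
gripper_force: 64.9
```

>>> move_arm(targets="-1 0.2 0 0 0 0 0;-1 0.1 0 0 0 0 0;-1 0 0 0 0 0 0;-1 0 0 0 0 0 0;-1 0 0 0 0 0 0")

```text
clock: 15.15
eef_pos: [433.0, 224.9, 42.8]
tool_rot: [-3.141, 0.003, 1.626]
force: [2.5, -8.8, -3.0]
width: 33.2
gripper_force: 64.5
```

>>> move_arm(targets="-1 0.2 0 0 0 0 0;-1 0 0 0 0 0 0;-1 0 0 0 0 0 0;-1 0 0 0 0 0 0")

```text
clock: 15.48
eef_pos: [432.9, 227.4, 42.9]
tool_rot: [-3.141, 0.002, 1.626]
force: [2.6, -6.9, -2.5]
width: 33.6
gripper_force: 63.1
```

>>> move_arm(targets="-1 0.2 0 0 0 0 0;-1 0 0 0 0 0 0;-1 0 0 0 0 0 0;-1 0 0 0 0 0 0")

```text
clock: 15.82
eef_pos: [432.8, 229.2, 42.9]
tool_rot: [-3.141, 0.003, 1.626]
force: [3.1, -6.2, -2.6]
width: 33.2
gripper_force: 63.1
```

>>> move_arm(targets="-1 0.15 0 0 0 0 0;-1 0 0 0 0 0 0;-1 0 0 0 0 0 0;-1 0 0 0 0 0 0")

```text
clock: 16.15
eef_pos: [432.8, 229.2, 42.8]
tool_rot: [-3.141, 0.005, 1.625]
force: [3.7, -9.7, -1.6]
width: 33.5
gripper_force: 63.1
```

```bash
python3 - <<'E'
from h import *
st=read_state(); print(st['clock'],st['eef_pos'],st['force'],st['width'],st['gripper_force'])
t=grab('top'); w=grab('wrist')
a=cv2.resize(t['color'][180:270,170:370,::-1],(800,360),interpolation=cv2.INTER_CUBIC)
b=cv2.resize(w['color'][190:380,120:440,::-1],(404,240))
c=np.zeros((600,800,3),np.uint8); c[:360]=a; c[360:,:404]=b; cv2.imwrite('pics/c8.png',c)
E
```

```text
16.15 [432.84424502 229.1962333   42.8233097 ] [ 3.74079495 -9.74212186 -1.5938304 ] 33.54592702444275 63.12231928110123
```

View pics/c8.png

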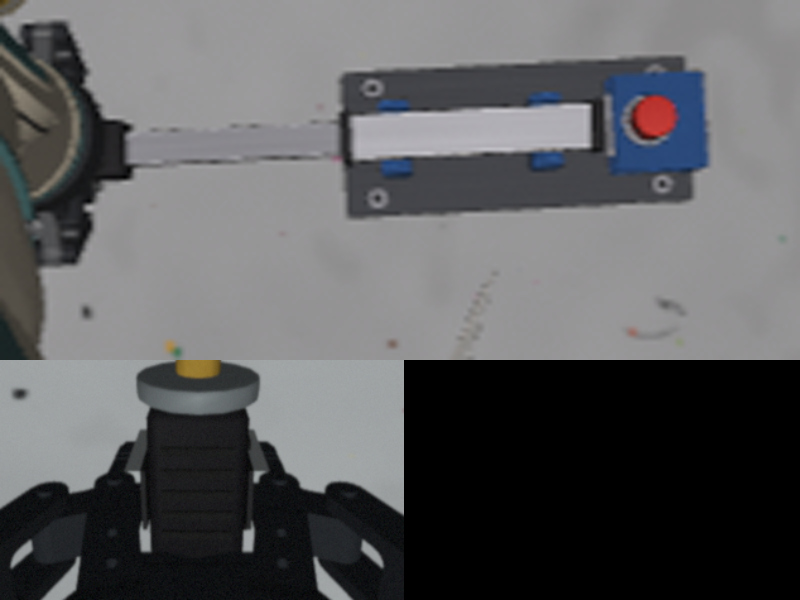

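The head sits unchanged in the fingers, the pin is seated, and the arm stalls at 229.2 with the force rising. That is the second stop. I'll let it settle and hand the job in.

>>> move_arm(targets="-1 0 0 0 0 0 0;-1 0 0 0 0 0 0;-1 0 0 0 0 0 0;-1 0 0 0 0 0 0;-1 0 0 0 0 0 0")

```text
clock: 16.67
eef_pos: [432.9, 229.2, 42.8]
tool_rot: [-3.141, 0.005, 1.625]
force: [2.8, -10.1, -1.4]
width: 33.0
gripper_force: 63.1
```

```bash
python3 - <<'E'
from h import *
st=read_state(); print(st['clock'],st['eef_pos'],st['force'],st['width'],st['gripper_force'],abs(st['qd']).max())
print(order.finish_job())
E
```

```text
16.6667 [432.85722797 229.22083698  42.84219951] [  2.76696682 -10.08232279  -1.36622436] 32.98869445774933 63.11730086803436 0.0014224511413510354
the job is handed in; nothing more can be done
None
```

I handed the job in at 16.7 s, no verdict returned: the pin is fully home, and the head is drawn out until it stalled at what I take to be the second stop (122.7 mm of tool travel, about 3 mm likely pole slack), still gripped at about 63 N.

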